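Refill the table caddy from the lipped tea stand

TASK

Get the table caddy ready: lift the box of tea bags slightly in the steel stand, tilt its top out towards the stand's open front from under the keeper, and lift it out over the foot lip. Stand it upright on the bare worktop and let go, then take it again across its narrow sides and stand it, same end down, fully home between the caddy's two tall cheeks. Also stand the loose shaker in the caddy's low bay beside the shaker already there; do not let the box fall over, and leave the mug and the sugar bowl where they are.

Things in the scene. Friction and masses are not known exactly. Their poses are not given: they have to be found in the camera images.
- packet_centre (a point): Centre of the tea-bag box, a plain yellow card box 65 x 115 x 55 mm, about 60 g, rigid; it starts standing on end in the stand, 115 mm tall. Axes here: y is the 115 mm direction (up at the start), x the 65 mm direction (across the stand, along the stand's y), z the 55 mm direction (along the stand's x, towards its back plate).
- refill_stand: Steel refill stand, fixed, 90 mm wide; origin under its centre on the worktop, x towards its back plate, -x its open front (roughly facing the robot), y across, z up. Base 6 mm thick; the tea box starts centred on it. Back plate face at x = 29.5 mm, 74 mm wide, up to z = 139. Side guides only 22 mm high, so the box's 65 mm width is free to grasp above them; its 55 mm depth is not.
- caddy: Light wooden table caddy, fixed to the worktop, 76 x 188 x 105 mm; origin under its centre on the worktop, x its short way, y its long way, z up. Base 6 mm thick. At its -y end is the box bay between two tall cheeks (6 mm thick, tops at z = 105); at its +y end the low shaker bay (walls to z = 28).
- box_bay (a point): Centre of the floor of the caddy's box bay, at (0, -51.5, 6) mm in the caddy's frame, same axes. Opening 63 mm along x between low walls (tops at z = 30) and 73 mm along y between the tall cheeks (tops at z = 105). The box stands here on end, 55 mm direction along x, 65 mm along y; no room for fingers between box and cheeks.
- shaker_bay (a point): Where the loose shaker goes: centre of the free part of the shaker bay's floor, at (0, 63.25, 6) mm in the caddy's frame, axes as the caddy's. The bay is 52 mm along x and 98 mm along y inside (y = -9 to +89 mm), walls 28 mm above the worktop; the free gap beside the standing shaker is about 51 mm.
- loose_shaker_centre (a point): Centre (half-way up) of the loose shaker, a glass shaker with a grey domed cap standing alone on the worktop: 44 mm diameter at its widest, body up to about 70 mm, then a cap of 34 mm diameter, 90 mm tall, about 100 g; grip it round the body. z up.
- home_shaker_centre (a point): Centre of the other shaker of the same shape and size, standing already in the shaker bay next to the cheek, centred at (0, 15.5) mm in the caddy's frame, loose.
- mug_centre (a point): Centre of the body of a grey mug, bystander, 70 mm diameter and 90 mm tall, with a handle.
- bowl_centre (a point): Centre of a white lidded sugar bowl, bystander, 67 mm diameter and 74 mm tall.
- stand_seat (a point): Centre of the stand's seat floor, 6 mm above the worktop at the stand's origin, axes as the stand's; the tea box starts standing on it. Mind the room: the raised bar behind the work has its front edge at world x = 0.72, 0.40 to 0.44 m up, and a small knob on it reaches out to x = 0.65 near y = 0, 0.44 m up; swing the arm across drawn in.
- stand_lip (a point): Middle of the top edge of the stand's foot lip, at (-35, 0, 26) mm in the stand's frame: a rigid plate across the front, 74 mm wide, 5 mm thick, 20 mm above the base. Its inner face is 5 mm in front of the standing box.
- stand_keeper (a point): Middle of the keeper's lower front edge, at (15.5, 0, 133) mm in the stand's frame: a rigid flange 6 mm thick and 74 mm wide that reaches forward from the back plate's top, over the rear 12 mm of the box and 12 mm above it, so that lifting straight up is stopped before the foot clears the lip.
Things that resemble listed ones, but are neither listed nor needed, are in the scene too. What is shaped like the part that bears loose_shaker_centre but black or purple is not meant. There is more than one size of the part that bears packet_centre; the job needs the smaller.

How it is judged:
By the outcome, as a careful person would: the job done as asked, in the order asked, and still so for the second after the job is handed in, with the robot touching nothing.
It also fails if it takes over 72 s, if anything falls off the work surface, if the arm or the gripper's body presses on something with over 40 N, if the wrist force passes 120 N, or if a joint passes its speed limit or range.

ROBOT

A 7-joint arm with a two-finger parallel gripper is mounted at the origin on a cart in front of the work surface, level with it; the furniture and walls round the work are solid. World frame = base frame: x ahead of the robot, y to its left, z up, the work surface at z = 0. Lengths are in m, angles in rad, forces in N, time in s.
With the tool pointing down it reaches from about 0.4 to 0.85 m from the base axis. Payload 4.5 kg.
Tool frame: the origin (TCP) lies at the very end of the fingers, on their centre line; the grasp point (between the pads) lies arm.hold_point_z behind it (arm.hold_point_z is the distance from the TCP to the grasp point, in m); z points along the fingers, y is the line along which they close (so a half turn about z gives the same grasp; the last joint's range is limited). The gripper opens to 88 mm and grips with 3 to 60 N. Pads are 18 mm wide; open, the fingers measure 123 mm over their backs; the gripper's body (75 mm by 187 mm) begins 45 mm behind the grasp point.
Start: joints at [-1.124, 0.689, -0.195, 1.565, 0.157, 0.902, -0.215], TCP at [0.251, 0.573, 0.239] pointing down, gripper open.
Joint ranges: [-3.01, 3.01], [-0.46, 2.08], [-1.47, 1.51], [0.13, 2.56], [-1, 4.14], [0.04, 2.09], [-2.66, 2.66]. Speed limits (rad/s): [2.57, 2.57, 3.14, 3.14, 3.14, 3.14, 3.14].

INTERFACE

Orientations are given as a unit quaternion [x, y, z, w].
In Python, from station import arm gives the robot as it stands.
- The arm moves only by the shell command python3 -m pendant 'ROWS' [OPENING] [FORCE]. ROWS is JSON, one flat list of numbers, 4 for each row, row after row: the shift along the tool's x, y, z in cm, then the turn about the tool's z in rad. In form: [tx, ty, tz, turn, tx, ty, tz, turn, ...]. A call has exactly 8 rows; each row is the pose to reach, as a shift and turn from the pose commanded when the call began, along the tool's axes at that moment; what a row does not reach only later rows make up. A row lasts 1/8 s, in which the tool goes at most 62.5 mm and 10.7 degrees, less where a joint would pass 70% of its speed; a pose out of reach is approached as far as the arm can. A call with a gripper value outside its range is refused whole. OPENING is the closure, from -1 (fully open) to 1 (shut), set as the call begins (- or left out, the last holds). The fingers move at their own pace and stop on an object; FORCE is the grip in N (left out, the last holds). Time passes only in rows, so rows that repeat a pose let the fingers close, or fill a call up. It gives the time, the measured TCP pose, the force, the opening and the grip force at its end, in the units of the state.
- arm.get_obs(): the state, without advancing time (a new reading comes with each control period).
- arm.camera(name): name is "scene" or "top"; returns the picture (400x640x3 uint8, blue, green, red); there is no depth.
- arm.get_calibration(name): a dict with "intrinsics" (3x3 intrinsics, pixels), "rvec" (rotation vector, rad) and "tvec" (3), from world to camera coordinates, as OpenCV has them. Camera axes: x right, y down, z forward; pixel columns grow to the right and rows downward; lengths in m; the calibration is good to about 2 mm. A picture is of the moment at which its call begins. get_calibration takes no time and is no camera call.
- arm.hand_in(): hands the job in; it is judged then, once.
The state is a dict: "t": time; "qpos": joint angles; "dq": joint speeds; "joint_torque": joint torques, N m; "position": TCP position; "tool_rot": TCP orientation; "ft_force": force on the tool from outside, world axes, zero at the start; "torque": the same for the moment, N m; "opening": finger opening in m; "grasp_force": force on a finger pad.
Only numpy, scipy, OpenCV 4.12 (cv2) and the standard library are available. Lean on these libraries where they do the work, as an engineer would, in place of code of your own. Each camera call takes 0.05 s, during which the arm holds its last target. There are 200 camera calls.

## Working session

There is one attempt and no reset: what is moved stays moved. The work goes in short steps, Python scripts to look and compute and a shell command to move; the robot and the scene stay as the last step left them, time stands still between calls to the robot, and variables do not carry over. Pictures are saved under pics/ and viewed, at most 10 in all, crops included, and the job is handed in when it is done.

```bash
ls; mkdir -p pics; python3 - <<'E'
from station import arm
import cv2
for n in("scene","top"):
    im=arm.camera(n); cv2.imwrite(f"pics/{n}0.png",im)
    c=arm.get_calibration(n); print(n,c)
print(arm.get_obs(), arm.hold_point_z)
E
```

```text
pics
scene {'intrinsics': array([[482.42020549,   0.        , 315.99698475],
       [  0.        , 482.42020549, 206.5441942 ],
       [  0.        ,   0.        ,   1.        ]]), 'rvec': array([ 2.26174693, -0.84779947,  0.36284545]), 'tvec': array([-0.38880707,  0.37888602,  1.16765893])}
top {'intrinsics': array([[397.98293429,   0.        , 324.15965317],
       [  0.        , 397.98293429, 204.09896728],
       [  0.        ,   0.        ,   1.        ]]), 'rvec': array([ 2.16982387, -2.13740532,  0.13493559]), 'tvec': array([0.01806092, 0.55031922, 1.22116293])}
{'t': 0.1, 'qpos': array([-1.12420888,  0.68990189, -0.19450197,  1.56620952,  0.15733749,
        0.90252125, -0.21509043]), 'dq': array([ 7.88708741e-04, -6.32617316e-04,  2.90576675e-04, -2.55690215e-03,
        1.17004841e-04,  4.12719501e-04, -7.12160259e-05]), 'joint_torque': array([-3.88059460e-03, -5.28496385e+01, -1.27167284e+00, -1.53834683e+01,
       -5.25644724e-02,  1.99900445e-03,  4.39202825e-05]), 'position': array([0.25056219, 0.57196698, 0.23799681]), 'tool_rot': array([ 2.04886699e-01,  9.78785351e-01, -8.18649708e-04, -8.84922811e-05]), 'ft_force': array([-0.43161007, -0.48748154,  0.05979512]), 'torque': array([ 0.02179284,  0.01195118, -0.07741924]), 'grasp_force': 0.0, 'opening': 0.08823818173384065} 0.0187
```

View pics/scene0.png

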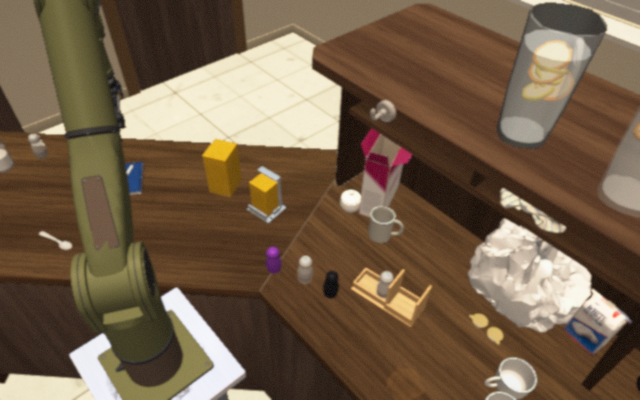

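View pics/top0.png

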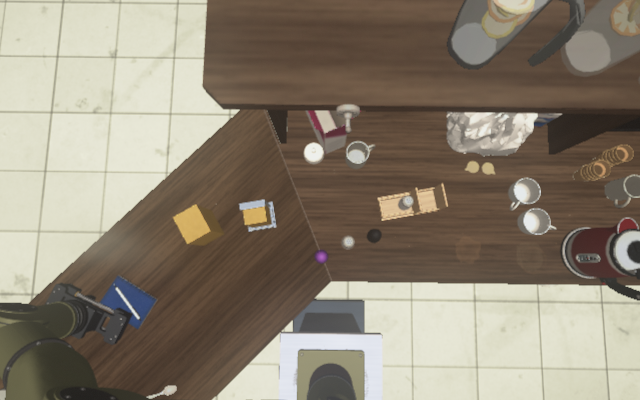

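Candidates:
- **Tea box:** the large yellow box at scene (221,167) / top (195,224), or the small one in the stand at scene (265,193) / top (257,215). I choose the small one.
- **Shaker:** purple at scene (273,260), black at (331,284), the one already home at (385,283), or the grey-capped glass one at scene (305,268) / top (348,242). I choose the grey-capped one.

The mug is at top (357,153) and the bowl at (314,153). Next I check the choices in close crops.

```bash
python3 - <<'E'
import cv2
a=cv2.imread("pics/scene0.png")[160:325,235:445]; cv2.imwrite("pics/sc1.png",cv2.resize(a,None,fx=3.6,fy=3.6,interpolation=cv2.INTER_CUBIC))
a=cv2.imread("pics/top0.png")[140:270,230:460]; cv2.imwrite("pics/tc1.png",cv2.resize(a,None,fx=3.4,fy=3.4,interpolation=cv2.INTER_CUBIC))
E
```

```text
(no output)
```

View pics/sc1.png

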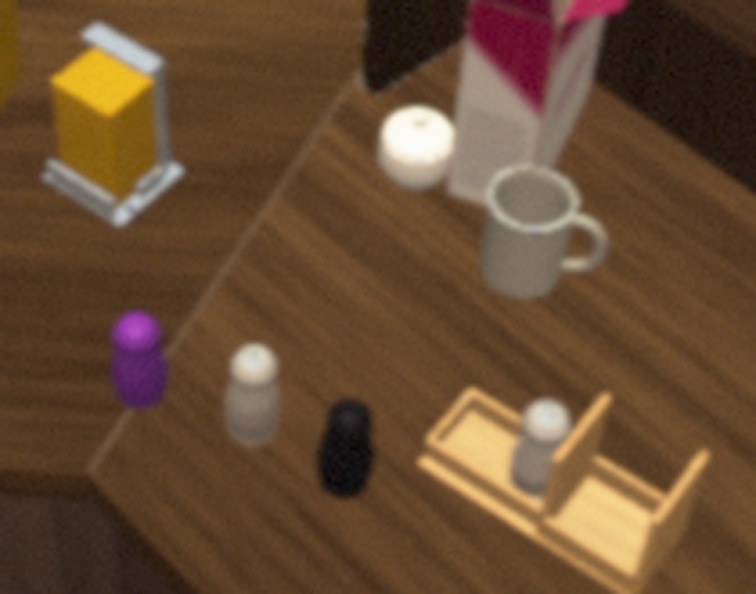

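View pics/tc1.png

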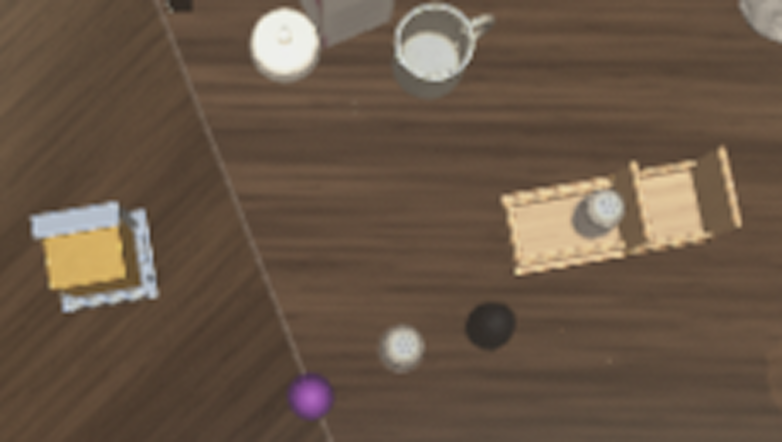

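The crops confirm both choices. The small box stands in the steel stand with its front facing the robot, and the loose grey-capped shaker is at scene crop (254,395) / top crop (404,345). The caddy's low bay is at its left (+y) end, already holding the home shaker. Next I fit the poses.

```bash
cat > h.py <<'E'
import numpy as np, cv2
from scipy.optimize import least_squares
from station import arm
C={n:arm.get_calibration(n) for n in("scene","top")}
def proj(n,P):
    c=C[n]; return cv2.projectPoints(np.atleast_2d(np.array(P,float)),c["rvec"],c["tvec"],c["intrinsics"],None)[0][:,0]
def full(n,uv):
    u,v=uv; return ((u+.5)/3.6-.5+235,(v+.5)/3.6-.5+160) if n=="scene" else ((u+.5)/3.4-.5+230,(v+.5)/3.4-.5+140)
def W(p,L):
    L=np.atleast_2d(L)/1000.; c,s=np.cos(p[2]),np.sin(p[2])
    return np.c_[p[0]+c*L[:,0]-s*L[:,1],p[1]+s*L[:,0]+c*L[:,1],L[:,2]]
def fit(obs,p0):
    f=lambda p:np.concatenate([proj(n,W(p,l))[0]-full(n,uv) for n,l,uv in obs])
    r=least_squares(f,p0,loss="soft_l1"); return r.x,f(r.x).reshape(-1,2).round(1)
def tri(a,b,z=None):
    f=lambda P:np.concatenate([proj("scene",P)[0]-a,proj("top",P)[0]-b])
    r=least_squares(f,[.6,.2,.1]); return r.x,r.fun
def ground(n,uv,z):
    return least_squares(lambda P:proj(n,[P[0],P[1],z])[0]-uv,[.5,0]).x
def rel(dx,dy,dz,q=None):
    "world shift (m) -> tool cm"
    from scipy.spatial.transform import Rotation as R
    return (R.from_quat(arm.get_obs()["tool_rot"]).inv().apply([dx,dy,dz])*100).round(2)
E
python3 - <<'E'
from h import *
st=[("top",(15.5,37,139),(37,237)),("top",(15.5,-37,139),(122,223)),("top",(-27.5,32.5,121),(51,292)),("top",(-27.5,-32.5,121),(127,280)),
("scene",(-27.5,32.5,121),(52,82)),("scene",(-27.5,-32.5,121),(110,113)),("scene",(15.5,-37,139),(152,73))]
p,r=fit(st,[.5,.2,.1]);print("stand",p,r.tolist())
np.save("stand.npy",p)
ca=[("top",(0,15.5,90+6),(605,207)),("scene",(0,15.5,90+6),(547,408)),
("top",(38,-94,105),(724,147)),("top",(-38,-94,105),(742,226)),("top",(38,-15,105),(637,160)),("top",(-38,-15,105),(648,245)),
("top",(32,94,28),(502,197)),("top",(-32,94,28),(516,272))]
p,r=fit(ca,[.5,-.2,.1]);print("caddy",p,r.tolist());np.save("caddy.npy",p)
for nm,a,b in (("loose",(254,353),(404,344)),("home",(547,408),(605,207)),("mug",(533,188),(434,38)),("bowl",(418,112),(284,37))):
    print(nm,*tri(full("scene",a),full("top",b)))
p=np.load("stand.npy")
s=[]
for n,o in(("scene",(235,160,210,165,3.6)),("top",(230,140,230,130,3.4))):
    im=cv2.imread(f"pics/{n}0.png")[o[1]:o[1]+o[3],o[0]:o[0]+o[2]]
    im=cv2.resize(im,None,fx=o[4],fy=o[4],interpolation=cv2.INTER_CUBIC)
    def ln(p,pts,c):
        q=(proj(n,W(p,pts))+.5-o[:2])*o[4]-.5
        cv2.polylines(im,[q.round().astype(int)],True,c,1)
    R=lambda x0,x1,y0,y1,z:[(x0,y0,z),(x1,y0,z),(x1,y1,z),(x0,y1,z)]
    p=np.load("stand.npy"); ln(p,R(-27.5,27.5,-32.5,32.5,121),(0,0,255)); ln(p,R(15.5,35.5,-37,37,139),(255,0,0)); ln(p,R(-37.5,-32.5,-37,37,26),(0,255,0))
    p=np.load("caddy.npy")
    for y in(-94,-15): ln(p,R(-38,38,y,y+6,105),(0,0,255))
    ln(p,R(-26,26,-9,89,28),(255,0,0)); ln(p,R(-31.5,31.5,-88,-15,30),(0,255,0)); ln(p,R(-38,38,-94,94,0),(255,255,0))
    s.append(im)
w=max(i.shape[1] for i in s)
s=[cv2.copyMakeBorder(i,0,0,0,w-i.shape[1],0) for i in s]
x=np.vstack(s); f=600/x.shape[0]
cv2.imwrite("pics/ov.png",s[1][:, :800]); cv2.imwrite("pics/ov2.png",s[0])
E
```

```text
stand [0.50938769 0.22935801 0.1840361 ] [[-0.4, -0.1], [-0.1, -0.2], [0.4, -1.4], [0.0, -1.6], [-0.4, 0.3], [-0.2, 1.4], [-1.2, 0.8]]
caddy [ 0.55871751 -0.24144411  0.17642995] [[0.6, 0.2], [-1.1, 1.7], [-0.3, -0.7], [-0.5, 0.9], [-0.6, -0.4], [1.0, -0.5], [0.3, 0.2], [-0.2, -2.1]]
loose [ 0.43446364 -0.04855953  0.0950048 ] [-0.39434155  0.0406952   0.26598904 -0.35673329]
home [ 0.55801897 -0.2250846   0.10004905] [-0.65399472  0.12865934  0.47595669 -0.61012421]
mug [ 0.70714058 -0.07288312  0.1019474 ] [-0.34869368  0.07233092  0.23164869 -0.29544433]
bowl [0.7115703  0.06168602 0.08286924] [-0.49696177  0.08515642  0.31175747 -0.40450839]
```

View pics/ov.png

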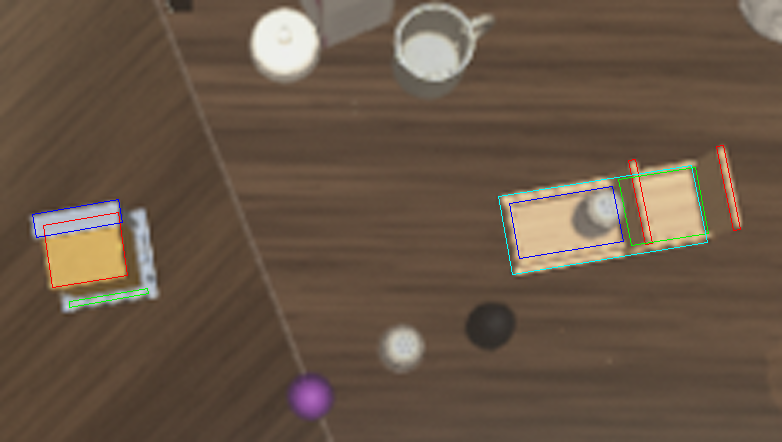

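View pics/ov2.png

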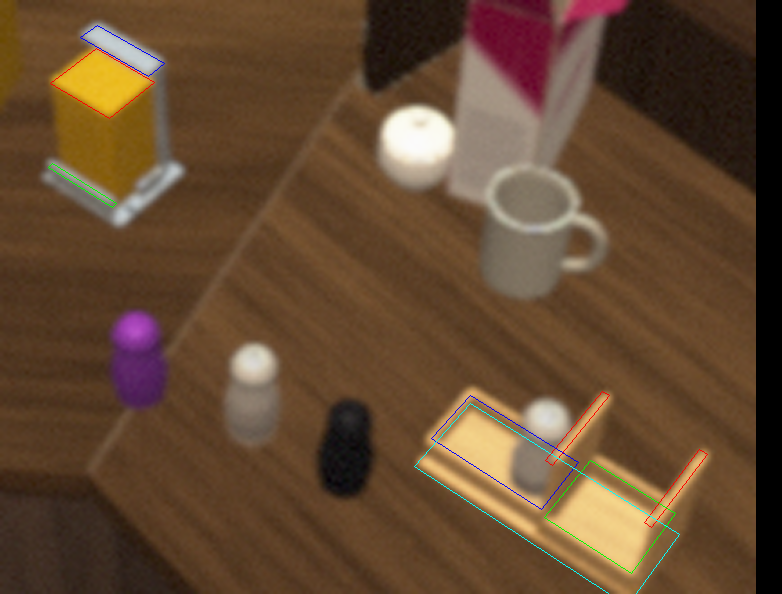

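The fitted outlines agree with both images to about 1 px. Triangulated heights come out 5–10 mm high, so I trust the known heights instead. Next I compute the first approach.

```bash
python3 - <<'E'
from h import *
for n,uv in(("scene",(254,353)),("top",(404,344))): print("loose",ground(n,full(n,uv),.09))
for n,uv in(("scene",(547,408)),("top",(605,207))): print("home",ground(n,full(n,uv),.096))
print("home model",W(np.load("caddy.npy"),[(0,15.5,96),(0,-51.5,6),(0,63.25,6)]))
print("big", [ground("top",u,.16) for u in((213,238),(192,206))],[ground("scene",u,.16) for u in((240,149),(228,166))])
s=np.load("stand.npy")
g=W(s,[(-4,0,86)])[0]; o=arm.get_obs(); print(g,"to above:",rel(*(g+[0,0,.10]-o["position"])))
E
```

```text
loose [ 0.43784212 -0.04625209]
loose [ 0.43358164 -0.04806845]
home [ 0.56212459 -0.2242704 ]
home [ 0.55672372 -0.22447719]
home model [[ 0.55599701 -0.22618472  0.096     ]
 [ 0.56775659 -0.29214465  0.006     ]
 [ 0.54761612 -0.17917597  0.006     ]]
big [array([0.43313699, 0.33694692]), array([0.52286856, 0.40127154])] [array([0.52270406, 0.35903582]), array([0.45064704, 0.31817853])]
[0.50545524 0.22862601 0.086     ] to above: [-37.12 -21.22   5.24]
```

```bash
python3 - <<'E'
import cv2,numpy as np
from h import *
for n,(x0,y0,x1,y1) in(("scene",(195,130,250,205)),("top",(165,195,225,250))):
    im=cv2.imread(f"pics/{n}0.png")[y0:y1,x0:x1]; hsv=cv2.cvtColor(im,cv2.COLOR_BGR2HSV)
    yl=(hsv[...,0]>12)&(hsv[...,0]<32)&(hsv[...,1]>180)
    v=hsv[...,2][yl]; print(n,np.percentile(v,[5,25,50,75,95]))
    for t in (100,205):
        m=(yl&(hsv[...,2]>t)).astype(np.uint8)
        cs=cv2.findContours(m,0,2)[0]; c=max(cs,key=cv2.contourArea)
        a=cv2.approxPolyDP(c,2.5,True)[:,0]+[x0,y0]; print(t,a.tolist())
E
```

```text
scene [107.   116.25 139.   184.5  235.  ]
100 [[216, 140], [201, 155], [210, 192], [231, 196], [241, 179], [237, 147], [233, 143]]
205 [[216, 140], [204, 155], [224, 160], [235, 144]]Traceback (most recent call last):
  File "<stdin>", line 6, in <module>
    return _quantile_unchecked(
        a, q, axis, out, overwrite_input, method, keepdims, weights)
    return _ureduce(a,
                    func=_quantile_ureduce_func,
    ...<5 lines>...
                    overwrite_input=overwrite_input,
                    method=method)
    r = func(a, **kwargs)
    result = _quantile(arr,
                       quantiles=q,
    ...<2 lines>...
                       out=out,
                       weights=wgt)
    previous = arr[previous_indexes]
               ~~~^^^^^^^^^^^^^^^^^^
IndexError: index 0 is out of bounds for axis 0 with size 0
```

```bash
python3 - <<'E'
from h import *
for a,b in(((225,160),(212,232)),((238,145),(192,206)),((203,154),(189,244)),((216,140),(173,217))): print(*tri(a,b))
E
```

```text
[0.45109867 0.33635344 0.17098553] [-0.80973549  0.00611628  0.44114661 -0.62065998]
[0.53178601 0.40237993 0.14346048] [-3.17846715  0.0712791   1.6944378  -2.36599245]
[0.41612282 0.39832474 0.17312319] [-0.51911653 -0.01145622  0.27486097 -0.39262703]
[0.49388248 0.45534023 0.15082917] [-1.1050432  -0.00573931  0.57436802 -0.81337381]
```

```bash
python3 -m pendant '[-4.7,-2.7,0,-0.1,-10,-5.7,0,-0.2,-15.5,-8.9,0,-0.3,-21,-12,0,-0.4,-26.5,-15.1,0,-0.5,-32,-18.3,0,-0.595,-37.1,-21.2,0,-0.595,-37.1,-21.2,0,-0.595]' -1 10
python3 - <<'E'
from h import *
g=W(np.load("stand.npy"),[(-4,0,86)])[0]; o=arm.get_obs(); print(o["position"],o["tool_rot"],o["qpos"],"to:",rel(*(g-o["position"])))
E
```

```text
t: 1.1
position: [0.5089, 0.2226, 0.2378]
tool_rot: [-0.085, 0.996, -0.002, 0.0]
ft_force: [-0.2, 0.7, -0.2]
opening: 0.0884
grasp_force: 0.0
[0.50894584 0.22255655 0.23782762] [-8.51597722e-02  9.96364955e-01 -2.16229470e-03  1.19217863e-04] [-0.2494105   0.61912712 -0.41163511  1.77115445  0.32824294  0.82125433
  0.92186241] to: [ 0.24  0.72 15.18]
```

```bash
python3 -m pendant '[0.2,0.6,0,0,0.2,0.6,3,0,0.2,0.6,6,0,0.2,0.6,9,0,0.2,0.6,11.5,0,0.2,0.6,13.5,0,0.2,0.6,15.1,0,0.2,0.6,15.1,0]' && python3 -m pendant '[0,0,0,0,0,0,0,0,0,0,0,0,0,0,0,0,0,0,0,0,0,0,0,0,0,0,0,0,0,0,0,0]' 1 12
python3 - <<'E'
from h import *
o=arm.get_obs(); print(o["position"],o["tool_rot"]); p=np.load("stand.npy");d=o["position"]-[p[0],p[1],0];c,s=np.cos(p[2]),np.sin(p[2]);print("local",c*d[0]+s*d[1],-s*d[0]+c*d[1])
E
```

```text
t: 2.1
position: [0.501, 0.2363, 0.0869]
tool_rot: [-0.092, 0.996, -0.0, -0.001]
ft_force: [0.3, 0.4, 0.0]
opening: 0.0882
grasp_force: 0.0
t: 3.1
position: [0.503, 0.235, 0.0883]
tool_rot: [-0.091, 0.996, 0.0, 0.001]
ft_force: [-0.3, -1.8, 5.3]
opening: 0.0655
grasp_force: 11.8
[0.50295222 0.23498811 0.08833487] [-9.07953009e-02  9.95869411e-01  7.56308053e-05  5.68685200e-04]
local -0.005296495653348853 0.006712713371618209
```

```bash
python3 -m pendant '[0,-0.1,-0.1,0,0,-0.2,-0.2,0,0,-0.3,-0.4,0,0,-0.4,-0.6,0,0,-0.4,-0.7,0,0,-0.4,-0.7,0,0,-0.4,-0.7,0,0,-0.4,-0.7,0]' ; python3 - <<'E'
from h import *
o=arm.get_obs(); print(o["ft_force"],o["torque"])
a=arm.camera("scene")[130:255,190:340]; b=arm.camera("top")[170:270,190:310]
a=cv2.resize(a,(480,400),interpolation=cv2.INTER_CUBIC);b=cv2.resize(b,(320*3//2,400),interpolation=cv2.INTER_CUBIC)
cv2.imwrite("pics/g1.png",np.hstack([a[:,:400],b[:,:400]]))
E
```

```text
t: 4.1
position: [0.5031, 0.2311, 0.0947]
tool_rot: [-0.091, 0.996, 0.0, -0.0]
ft_force: [0.1, -0.3, -0.4]
opening: 0.0658
grasp_force: 11.8
[ 0.0844788  -0.31788754 -0.36774672] [0.04612998 0.01353845 0.01761275]
```

View pics/g1.png

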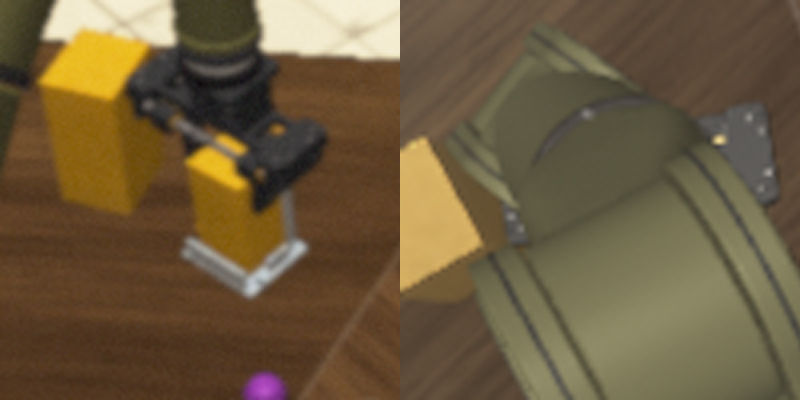

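The picture shows the small box gripped at its top and lifted a few millimetres inside the stand, with the hand clear of the big box. Next I pull the top forward so the foot bears on the lip and the box pivots in the grip.

```bash
python3 -m pendant '[0.3,0,0,0,0.6,0,0,0,0.9,0,0,0,1.2,0,0,0,1.5,0,0.05,0,1.8,0,0.1,0,2.1,0,0.1,0,2.4,0,0.15,0]' ; python3 -m pendant '[0,0,0,0,-0.1,0,0,0,-0.2,0,0,0,-0.3,0,0,0,-0.3,0,0,0,-0.3,0,0,0,-0.3,0,-0.2,0,-0.3,0,-0.4,0]'; python3 - <<'E'
from h import *
o=arm.get_obs(); print(o["ft_force"],o["torque"])
a=arm.camera("scene")[130:255,190:340]
cv2.imwrite("pics/g2.png",cv2.resize(a,(720,600),interpolation=cv2.INTER_CUBIC))
E
```

```text
t: 5.2
position: [0.4795, 0.2267, 0.0933]
tool_rot: [-0.091, 0.996, 0.0, 0.0]
ft_force: [0.9, -0.6, 0.8]
opening: 0.0656
grasp_force: 12.0
t: 6.2
position: [0.4825, 0.2273, 0.0974]
tool_rot: [-0.091, 0.996, 0.0, 0.0]
ft_force: [0.1, 0.3, -0.9]
opening: 0.0648
grasp_force: 12.0
[ 0.06577358  0.26109626 -0.90941732] [ 0.07680728  0.03927809 -0.00934456]
```

View pics/g2.png

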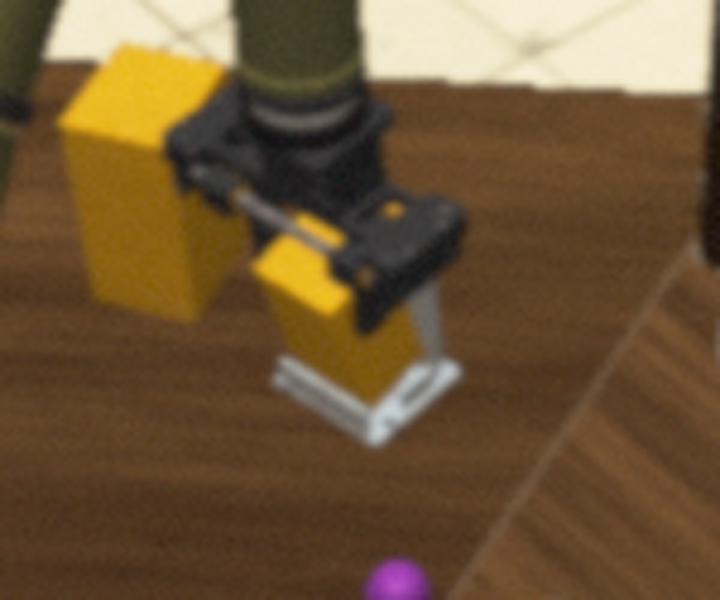

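The picture shows the box tilted forward with its foot behind the lip and its top in front of the keeper. Next I lift it straight out.

```bash
python3 -m pendant '[0,0,-0.5,0,0,0,-1,0,0,0,-1.5,0,0,0,-2,0,0,0,-2.7,0,0,0,-3.5,0,0,0,-4.5,0,0,0,-5.5,0]' - 14; python3 - <<'E'
from h import *
o=arm.get_obs(); print(o["ft_force"],o["torque"],o["qpos"])
L=(.4358,-.047)
for t in [(.50,.07),(.52,.06)]: print(t,rel(t[0]-o["position"][0],t[1]-o["position"][1],0), np.hypot(t[0]-L[0],t[1]-L[1]))
print(ground("top",(228,0),0), [ground("top",full("top",u),0) for u in((220,180),(300,395))])
E
```

```text
t: 7.25
position: [0.4826, 0.2274, 0.153]
tool_rot: [-0.091, 0.996, 0.0, 0.0]
ft_force: [-0.1, 0.4, -0.9]
opening: 0.0649
grasp_force: 14.0
[-0.12543947  0.35480507 -0.94452113] [0.05753647 0.01466218 0.01608001] [-0.31710875  0.71230919 -0.34598175  1.91866912  0.41592968  0.58047775
  0.81591967]
(0.5, 0.07) [  1.14 -15.79  -0.  ] 0.13345650977003706
(0.52, 0.06) [ -0.65 -17.14  -0.  ] 0.13615667445997642
[1.26535346 0.37183589] [array([0.59092043, 0.12420617]), array([0.387719 , 0.0440012])]
```

```bash
python3 -m pendant '[0,-2,0,0,-0.3,-5,0,0,-0.5,-8,0,0,-0.8,-11.5,0,0,-1,-15,0,0,-1.2,-18,0,0,-1.3,-19.3,0,0,-1.3,-19.3,0,0]'; python3 -m pendant '[0,0,1.5,0,0,0,3,0,0,0,4,0,0,0,5,0,0,0,5.6,0,0,0,6.1,0,0,0,6.4,0,0,0,6.4,0]'; python3 - <<'E'
from h import *
o=arm.get_obs(); print(o["ft_force"],o["torque"])
E
```

```text
t: 8.25
position: [0.5305, 0.0396, 0.1524]
tool_rot: [-0.09, 0.996, 0.0, 0.0]
ft_force: [-0.3, -0.7, -0.7]
opening: 0.0649
grasp_force: 14.0
t: 9.25
position: [0.5303, 0.0398, 0.0882]
tool_rot: [-0.091, 0.996, 0.0, 0.0]
ft_force: [0.5, -0.2, -1.3]
opening: 0.0651
grasp_force: 14.0
[ 0.45400887 -0.18258764 -1.32450816] [ 0.07523108 -0.01166284 -0.04670355]
```

```bash
python3 -m pendant '[0,0,0.1,0,0,0,0.2,0,0,0,0.3,0,-0.2,0,0.4,0,-0.5,0,0.5,0,-0.9,0,0.55,0,-1.3,0,0.6,0,-1.6,0,0.6,0]' - 5; python3 - <<'E'
from h import *
o=arm.get_obs(); print(o["ft_force"],o["torque"])
a=arm.camera("scene")[170:295,220:370]; b=arm.camera("top")[150:270,250:394]
cv2.imwrite("pics/g3.png",np.hstack([cv2.resize(x[:,:100],(400,500),interpolation=cv2.INTER_CUBIC) for x in(a[:,25:],b[:,22:])]))
E
```

```text
t: 10.25
position: [0.5462, 0.043, 0.0821]
tool_rot: [-0.091, 0.996, 0.0, -0.0]
ft_force: [-1.0, 0.1, -0.5]
opening: 0.0649
grasp_force: 5.0
[-0.96138556  0.05604817 -0.46410605] [0.01305256 0.11913184 0.00821806]
```

View pics/g3.png

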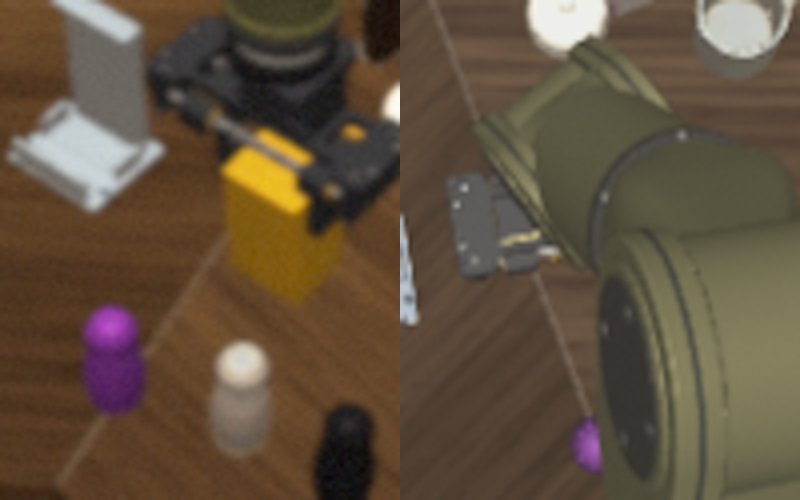

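The picture shows the box upright on the bare worktop and the stand empty. Next I let go and lift the hand clear.

```bash
python3 -m pendant '[0,0,0,0,0,0,0,0,0,0,0,0,0,0,0,0,0,0,0,0,0,0,-1,0,0,0,-3,0,0,0,-6,0]' -1; python3 -m pendant '[-4,0,-3,0,-8,0,-6,0,-13,0,-8,0,-13,0,-8,0.15,-13,0,-8,0.3,-13,0,-8,0.45,-13,0,-8,0.6,-13,0,-8,0.75]' ; python3 - <<'E'
from h import *
for n,(x0,y0,x1,y1) in(("scene",(270,150,345,255)),("top",(290,150,370,250))):
    im=arm.camera(n); cv2.imwrite(f"pics/after_{n}.png",im); hsv=cv2.cvtColor(im[y0:y1,x0:x1],cv2.COLOR_BGR2HSV)
    yl=(hsv[...,0]>12)&(hsv[...,0]<32)&(hsv[...,1]>150)
    for t in (90,190):
        m=(yl&(hsv[...,2]>t)).astype(np.uint8); print(n,t,m.sum())
        if m.sum()<20: continue
        c=max(cv2.findContours(m,0,2)[0],key=cv2.contourArea); print(cv2.approxPolyDP(c,2,True)[:,0].__add__([x0,y0]).tolist(),cv2.minAreaRect(c))
E
```

```text
t: 11.35
position: [0.5455, 0.0427, 0.1429]
tool_rot: [-0.091, 0.996, -0.0, -0.001]
ft_force: [0.8, 0.1, 0.2]
opening: 0.0881
grasp_force: 0.0
t: 12.35
position: [0.6736, 0.0664, 0.2229]
tool_rot: [0.282, 0.959, 0.0, -0.0]
ft_force: [-0.6, 0.1, 0.4]
opening: 0.0879
grasp_force: 0.0
scene 90 3711
[[271, 150], [271, 168], [278, 172], [279, 168], [281, 174], [284, 172], [286, 175], [282, 176], [285, 181], [285, 177], [289, 181], [291, 177], [293, 181], [296, 179], [299, 182], [298, 192], [295, 190], [295, 183], [293, 188], [290, 184], [289, 188], [288, 184], [286, 185], [297, 192], [291, 193], [294, 194], [291, 196], [284, 195], [284, 202], [307, 202], [301, 209], [301, 222], [298, 222], [298, 219], [288, 221], [283, 218], [286, 220], [282, 222], [283, 229], [287, 226], [291, 228], [289, 227], [294, 224], [296, 225], [293, 228], [301, 225], [301, 238], [305, 242], [309, 241], [311, 246], [312, 244], [315, 247], [314, 244], [322, 248], [327, 243], [330, 244], [328, 247], [334, 246], [326, 242], [330, 239], [331, 233], [334, 231], [336, 238], [339, 234], [341, 236], [338, 240], [342, 236]
[... 223 characters left out ...]
 207], [316, 198], [328, 182], [318, 181], [318, 187], [319, 183], [327, 185], [316, 192], [315, 189], [312, 190], [312, 185], [305, 191], [300, 188], [300, 191], [297, 188], [300, 185], [299, 181], [303, 179], [293, 176], [301, 171], [300, 175], [313, 176], [314, 173], [315, 177], [322, 173], [327, 179], [329, 176], [332, 177], [330, 174], [335, 164], [335, 151], [325, 153], [317, 150], [315, 154], [315, 150]] ((37.5248908996582, 47.58250427246094), (103.70349884033203, 66.38214874267578), 82.67359161376953)
scene 190 326
[[314, 200], [304, 211], [321, 220], [330, 209]] ((46.999996185302734, 59.999996185302734), (23.323806762695312, 15.77786922454834), 30.963754653930664)
top 90 0
top 190 0
```

```bash
python3 - <<'E'
from h import *
c=np.array([(314,199.5),(303.5,211),(321,220.5),(330.5,209)])+.0
P=[ground("scene",u,.115) for u in c]; P=np.array(P); print(P.round(4).tolist(),P.mean(0))
print([np.linalg.norm(P[i]-P[i-1]).round(4) for i in range(4)])
e=P[2]-P[1]; print("65-edge dir",np.degrees(np.arctan2(*e[::-1]))); e=P[0]-P[1]; print(np.degrees(np.arctan2(*e[::-1])))
# gripped tool axis line
a=np.radians(190.4); tx=np.array([np.cos(a),np.sin(a)]); ty=np.array([np.sin(a),-np.cos(a)])
d=P.mean(0)-[.5455,.0427]; print("box rel to released TCP, along tool x,y",d@tx,d@ty)
# scene-only fit of the caddy & loose, same camera
print(arm.get_obs()["qpos"],arm.get_obs()["position"])
E
```

```text
[[0.582, 0.0826], [0.5294, 0.0678], [0.543, 0.0088], [0.5928, 0.0239]] [0.56181205 0.04578253]
[np.float64(0.0598), np.float64(0.0547), np.float64(0.0605), np.float64(0.0521)]
65-edge dir -77.03979843058248
15.696952789867485
box rel to released TCP, along tool x,y -0.016600521469979968 8.72467650850289e-05
[-0.04103188  0.78325897 -0.24975194  1.40616291  0.21180165  0.9781812
  0.66369981] [0.67368859 0.06658226 0.22287687]
```

```bash
python3 -m pendant '[1.5,-1.4,0,0.15,3,-2.8,0,0.3,4.5,-4.2,0,0.45,6,-5.6,0,0.6,8.6,-8.1,0,0.75,8.6,-8.1,0,0.8,8.6,-8.1,0,0.8,8.6,-8.1,0,0.8]' ; python3 - <<'E'
from h import *
o=arm.get_obs();q=o["tool_rot"];print(np.degrees(2*np.arctan2(q[1],q[0]))-90,"tool y deg",rel(*(np.array([.558,.0445,.071])-o["position"])),o["qpos"][6])
E
```

```text
t: 13.45
position: [0.5589, 0.0447, 0.2223]
tool_rot: [0.631, 0.776, 0.001, 0.0]
ft_force: [-0.6, -0.0, -0.4]
opening: 0.0881
grasp_force: 0.0
11.75970148976046 tool y deg [-0.   -0.11 15.13] 0.016101807663353035
```

```bash
python3 -m pendant '[0,0,3,0,0,0,6,0,0,0,9,0,0,0,11,0,0,0,13,0,0,0,14.5,0,0,0,15.1,0,0,0,15.1,0]' && python3 -m pendant '[0,0,0,0,0,0,0,0,0,0,0,0,0,0,0,0,0,0,0,0,0,0,0,0,0,0,0,0,0,0,0,0]' 1 15; python3 - <<'E'
from h import *
o=arm.get_obs();print(o["ft_force"],o["position"])
E
```

```text
t: 14.45
position: [0.558, 0.0443, 0.0711]
tool_rot: [0.632, 0.775, 0.0, -0.0]
ft_force: [-1.3, 0.1, -0.4]
opening: 0.0883
grasp_force: 0.0
t: 15.45
position: [0.558, 0.0443, 0.0714]
tool_rot: [0.632, 0.775, 0.0, 0.0]
ft_force: [0.2, -0.1, 3.4]
opening: 0.0552
grasp_force: 15.0
[ 0.17456732 -0.08180881  3.38749593] [0.5580268  0.04427474 0.07136234]
```

```bash
python3 -m pendant '[0,0,-1,0,0,0,-3,0,0,0,-6,0,0,0,-9,0,-2,-2,-12,0,-4,-4,-13,0,-6,-6,-13,0,-7.6,-7.5,-13,0]' ; python3 -m pendant '[-3,0.2,0,0,-7,0.5,0,0,-11,0.7,0,0,-15,1,0,0,-19,1.3,0,0,-22.5,1.5,0,0,-25.5,1.7,0,0.026,-25.5,1.7,0,0.026]'; python3 - <<'E'
from h import *
o=arm.get_obs();q=o["tool_rot"];b=W(np.load("caddy.npy"),[(0,-51.5,6)])[0]
print(o["ft_force"],np.degrees(2*np.arctan2(q[1],q[0]))-90,rel(*(b[:2]-o["position"][:2]),0),b)
E
```

```text
t: 16.45
position: [0.4984, -0.0464, 0.2017]
tool_rot: [0.632, 0.775, -0.0, -0.0]
ft_force: [-0.7, -0.5, -0.8]
opening: 0.0553
grasp_force: 15.0
t: 17.45
position: [0.5669, -0.2947, 0.2011]
tool_rot: [0.643, 0.765, -0.001, 0.0]
ft_force: [-0.2, 0.1, -1.0]
opening: 0.0549
grasp_force: 15.0
[-0.15888368  0.06521648 -1.02718422] 9.893581199685244 [ 0.23  0.13 -0.  ] [ 0.56775659 -0.29214465  0.006     ]
```

```bash
python3 -m pendant '[0.2,0.1,0.5,0,0.2,0.1,1,0,0.2,0.1,1.5,0,0.2,0.1,2,0,0.2,0.1,2,0,0.2,0.1,2,0,0.2,0.1,2,0,0.2,0.1,2,0]' ; python3 - <<'E'
from h import *
o=arm.get_obs();q=o["tool_rot"];b=W(np.load("caddy.npy"),[(0,-51.5,6)])[0]
print(o["position"],np.degrees(2*np.arctan2(q[1],q[0]))-90,rel(*(b[:2]-o["position"][:2]),0),b)
im=arm.camera("scene"); cv2.imwrite("pics/h_full.png",im)
a=im[225:330,340:480]; cv2.imwrite("pics/h1.png",cv2.resize(a,None,fx=5.7,fy=5.7,interpolation=cv2.INTER_CUBIC))
cv2.imwrite("pics/h_top.png",arm.camera("top"))
E
```

```text
t: 18.45
position: [0.5684, -0.2896, 0.1813]
tool_rot: [0.642, 0.767, 0.0, 0.0]
ft_force: [0.3, -0.4, -0.5]
opening: 0.0551
grasp_force: 15.0
[ 0.56844875 -0.28955285  0.18134659] 10.137534362311214 [-0.24 -0.11 -0.  ] [ 0.56775659 -0.29214465  0.006     ]
```

View pics/h1.png

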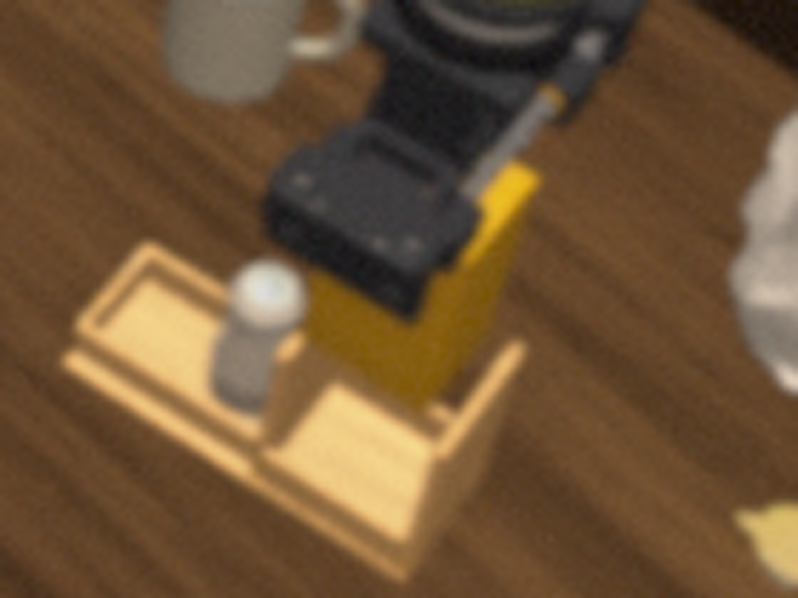

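The picture shows the box hovering just above the bay between the cheeks. The box's lower front corner is at crop (425,405), and the end cheek's top tips are at (440,452) and (520,343). Next I measure caddy against box in this one image, which cancels the calibration bias.

```bash
python3 - <<'E'
from h import *
F=lambda u:np.array([(u[0]+.5)/5.7-.5+340,(u[1]+.5)/5.7-.5+225])
p=np.array([.5684,-.2896,np.radians(10.14)])
for l,u in(((-27.5,-32.5,110),(425,406)),((27.5,-32.5,225),(540,182))):
    print("box pix offset seen-pred",F(u)-proj("scene",W(p,[l]))[0])
off=F((425,406))-proj("scene",W(p,[(-27.5,-32.5,110)]))[0]
ob=[((-38,-91,105),(440,453)),((38,-91,105),(520,344)),((-38,94,6),(62,359)),((-38,-94,6),(404,578)),((0,15.5,96),(270,285))]
for o in(off,off*.5,off*0):
    f=lambda q:np.concatenate([proj("scene",W(q,[l]))[0]+o-F(u) for l,u in ob])
    r=least_squares(f,np.load("caddy.npy"),loss="soft_l1"); q=r.x
    print(q, W(q,[(0,-51.5,6),(0,63.25,6)])[:,:2].tolist()); print(f(q).reshape(-1,2).round(1).tolist())
E
```

```text
box pix offset seen-pred [ 0.21219483 -3.13519571]
box pix offset seen-pred [0.14757576 0.31909749]
[ 0.55458562 -0.24857486  0.18855674] [[0.564238857434814, -0.29916206403084394], [0.5427299550495567, -0.18644591781309272]]
[[-0.5, 0.9], [0.5, -0.8], [0.1, 0.0], [0.3, 0.2], [-0.3, -0.4]]
[ 0.55834141 -0.24561571  0.18764622] [[0.5679485759903435, -0.2962116805471757], [0.5465423137186786, -0.18347599659769726]]
[[-0.6, 0.7], [0.4, -0.7], [0.2, 0.1], [0.2, 0.1], [-0.3, -0.3]]
[ 0.56211867 -0.24265093  0.18665961] [[0.5716759125719999, -0.29325635718879434], [0.5503808867048687, -0.1804996085068719]]
[[-0.6, 0.6], [0.4, -0.7], [0.3, 0.2], [0.2, 0.1], [-0.2, -0.3]]
```

```bash
python3 - <<'E'
from h import *
im=cv2.imread("pics/h_full.png"); x0,y0,x1,y1=385,245,445,305
h=cv2.cvtColor(im[y0:y1,x0:x1],cv2.COLOR_BGR2HSV)
for y in range(0,60,2): print(y0+y,''.join('#' if (18<=a[0]<=30 and a[1]>215 and a[2]>60) else ('w' if a[2]>170 else '.') for a in h[y]))
p=np.array([.5684,-.2896,np.radians(10.14)])
print(proj("scene",W(p,[(x,y,z) for x in(-27.5,27.5) for y in(-32.5,32.5) for z in(110,225)])).round(1).tolist())
E
```

```text
245 ............................................................
247 ............................................................
249 ............................................................
251 ............................................................
253 ............................................................
255 ..........................................wwwwwww...........
257 .........................................www####w...........
259 .......................................www######............
261 ........................................ww####..............
263 ........................................ww###...............
265 .......................................w####................
267 .......................................w#.##................
269 .....................................w###..#................
271 .....................................###.##.................
273 wwwwww.............................########.................
275 wwwwwww...#.##..................####.#.##...................
277 wwwwwwww...#######.............#####.####...............
[... 278 characters left out ...]
.........##..############.#.......wwww.............
289 ...................#####..#.#######......wwww...............
291 ......................###########.......wwww................
293 ............wwwww........######.......wwww..................
295 ..........wwwwwwwwww........#........wwww...................
297 .........wwwwwwwwwwwwwww......wwwwwwwwww....................
299 w......wwwwwwwwwwwwwwwwwwww......wwwww......................
301 w.....wwwwwwwwwwwwwwwwwwwwwwww..wwwww.......................
303 ..wwwwwwwwwwwwwwwwwwwwwwwwwwwwwwwww.........................
[[413.9, 299.0], [422.4, 271.2], [391.3, 284.9], [397.9, 256.7], [425.1, 284.3], [434.2, 256.2], [402.8, 270.9], [410.0, 242.5]]
```

```bash
python3 -m pendant '[-0.45,-0.15,0,0,-0.45,-0.15,0,-0.005,-0.45,-0.15,0,-0.005,-0.45,-0.15,0.3,-0.005,-0.45,-0.15,0.6,-0.005,-0.45,-0.15,0.8,-0.005,-0.45,-0.15,1,-0.005,-0.45,-0.15,1.2,-0.005]' ; python3 - <<'E'
from h import *
o=arm.get_obs();print(o["position"],o["ft_force"],o["torque"])
E
```

```text
t: 19.55
position: [0.5677, -0.2941, 0.169]
tool_rot: [0.64, 0.768, 0.0, -0.0]
ft_force: [-0.9, 0.7, -0.7]
opening: 0.0549
grasp_force: 15.0
[ 0.56772971 -0.29414392  0.16904836] [-0.93263969  0.71100035 -0.67848441] [-0.07186857 -0.00807539 -0.0530147 ]
```

```bash
python3 -m pendant '[0,0,0.6,0,0,0,1.2,0,0,0,1.8,0,0,0,2.4,0,0,0,3,0,0,0,3.8,0,0,0,4.6,0,0,0,5.4,0]' ; python3 - <<'E'
from h import *
o=arm.get_obs();print(o["position"],o["ft_force"],o["torque"])
E
```

```text
t: 20.55
position: [0.5677, -0.2941, 0.1146]
tool_rot: [0.64, 0.768, 0.0, -0.0]
ft_force: [-0.1, -0.4, -1.1]
opening: 0.055
grasp_force: 15.0
[ 0.56765889 -0.2941119   0.1145817 ] [-0.10975033 -0.43077137 -1.11477459] [-0.07052676  0.03238759  0.00061845]
```

Clear between the cheeks, with no contact. Now down through the low walls to the floor (TCP target about 0.077).

```bash
python3 -m pendant '[0,0,0.5,0,0,0,1,0,0,0,1.4,0,0,0,1.8,0,0,0,2.2,0,0,0,2.6,0,0,0,3,0,0,0,3.3,0]' ; python3 -m pendant '[0,0,0.1,0,0,0,0.2,0,0,0,0.3,0,0,0,0.4,0,0,0,0.5,0,0,0,0.55,0,0,0,0.55,0,0,0,0.55,0]';python3 - <<'E'
from h import *
o=arm.get_obs();print(o["position"],o["ft_force"],o["torque"])
E
```

```text
t: 21.55
position: [0.5676, -0.2942, 0.0819]
tool_rot: [0.64, 0.768, 0.0, -0.0]
ft_force: [1.0, 0.5, -1.2]
opening: 0.0552
grasp_force: 15.0
t: 22.55
position: [0.568, -0.2942, 0.0772]
tool_rot: [0.64, 0.768, 0.0, 0.0]
ft_force: [-0.7, -0.0, 5.4]
opening: 0.0548
grasp_force: 15.0
[ 0.5680185  -0.29422338  0.07721208] [-7.18948983e-01 -3.97675818e-03  5.44976070e+00] [ 0.0371526   0.30807567 -0.01008928]
```

```bash
python3 -m pendant '[0,0,0,0,0,0,0,0,0,0,0,0,0,0,0,0,0,0,-1,0,0,0,-3,0,0,0,-6.5,0,0,0,-10.5,0]' -1; python3 -m pendant '[3.5,-1.2,0,0,7.5,-2.5,0,0,11.5,-3.8,0,0,15.5,-5.1,0,0,19.5,-6.4,0,0,23.5,-7.7,0,0,26.7,-8.7,0,0,26.7,-8.7,0,0]'; python3 - <<'E'
from h import *
o=arm.get_obs();print(o["position"],rel(*(np.array([.434,-.0475,.034])-o["position"])))
im=arm.camera("scene"); cv2.imwrite("pics/k_s.png",im); im2=arm.camera("top"); cv2.imwrite("pics/k_t.png",im2)
h=cv2.cvtColor(im,cv2.COLOR_BGR2HSV)[230:300,385:460]
m=((h[...,0]>18)&(h[...,0]<30)&(h[...,1]>200)&(h[...,2]>60)).astype(np.uint8)
c=max(cv2.findContours(m,0,2)[0],key=cv2.contourArea);print(cv2.approxPolyDP(c,2,True)[:,0].__add__([385,230]).tolist())
print(proj("scene",W((.568,-.294,.18),[(x,y,121) for x in(-27.5,27.5) for y in(-32.5,32.5)])).round(1).tolist())
# loose shaker rows: bright cap width in the scene
E
```

```text
t: 23.55
position: [0.5677, -0.2942, 0.1839]
tool_rot: [0.64, 0.768, 0.0, 0.0]
ft_force: [0.5, 0.2, -0.4]
opening: 0.0881
grasp_force: 0.0
t: 24.55
position: [0.4333, -0.0451, 0.183]
tool_rot: [0.638, 0.77, 0.001, -0.0]
ft_force: [-0.3, 0.0, 0.6]
opening: 0.0881
grasp_force: 0.0
[ 0.43325589 -0.04505877  0.18296772] [-2.70e-01  1.00e-02  1.49e+01]
[[426, 283], [405, 270], [395, 283], [391, 299], [417, 299]]
[[416.0, 297.7], [393.1, 283.6], [427.2, 283.0], [404.6, 269.5]]
```

```bash
python3 -m pendant '[-0.2,0,2,0,-0.2,0,5,0,-0.2,0,8,0,-0.2,0,10.5,0,-0.2,0,12.5,0,-0.2,0,14,0,-0.2,0,14.9,0,-0.2,0,14.9,0]'; python3 -m pendant '[0,0,0,0,0,0,0,0,0,0,0,0,0,0,0,0,0,0,0,0,0,0,0,0,0,0,0,0,0,0,0,0]' 1 15; python3 - <<'E'
from h import *
o=arm.get_obs();print(o["position"],o["ft_force"])
E
```

```text
t: 25.65
position: [0.4389, -0.0518, 0.0366]
tool_rot: [0.641, 0.768, -0.002, -0.002]
ft_force: [-0.0, -0.2, 0.0]
opening: 0.0883
grasp_force: 0.0
t: 26.65
position: [0.4368, -0.0502, 0.037]
tool_rot: [0.64, 0.768, -0.003, -0.003]
ft_force: [-2.1, -0.7, 3.0]
opening: 0.0393
grasp_force: 15.0
[ 0.43681176 -0.05019669  0.03703497] [-2.10130038 -0.72120368  3.03801422]
```

```bash
python3 -m pendant '[0,0,-1,0,0,0,-3,0,0,0,-6,0,0,0,-9,0,0,0,-11.5,0,-2,1.1,-11.5,0,-5,2.8,-11.5,0,-8,4.5,-11.5,0]'; python3 -m pendant '[-2,1.1,0,0,-4,2.3,0,0,-6,3.4,0,0,-7.1,4,0,0,-7.1,4,1.5,0,-7.1,4,3.5,0,-7.1,4,5.5,0,-7.1,4,6.5,0]'; python3 -m pendant '[0,0,0.2,0,0,0,0.2,0,0,0,0.2,0,0,0,0.2,0,0,0,0.2,0,0,0,0.2,0,0,0,0.2,0,0,0,0.2,0]'; python3 - <<'E'
from h import *
o=arm.get_obs();print(o["position"],o["ft_force"],rel(*(np.array([.5477,-.1832,.08])-o["position"])))
im=arm.camera("scene"); cv2.imwrite("pics/s1.png",im)
x0,y0,x1,y1=345,250,415,312
h=cv2.cvtColor(im[y0:y1,x0:x1],cv2.COLOR_BGR2HSV)
for y in range(0,y1-y0): print(y0+y,''.join('#' if a[1]<75 and a[2]>75 else ('k' if a[2]<60 else('w' if a[2]>150 else '.')) for a in h[y]))
E
```

```text
t: 27.65
position: [0.4981, -0.1214, 0.1525]
tool_rot: [0.64, 0.769, -0.002, -0.002]
ft_force: [0.7, 0.2, -1.4]
opening: 0.0389
grasp_force: 14.7
t: 28.65
position: [0.5471, -0.1819, 0.0845]
tool_rot: [0.639, 0.769, -0.003, -0.005]
ft_force: [-0.4, -0.7, -1.3]
opening: 0.039
grasp_force: 14.7
t: 29.65
position: [0.5486, -0.1832, 0.0841]
tool_rot: [0.64, 0.768, -0.003, -0.003]
ft_force: [0.6, -0.1, -0.4]
opening: 0.039
grasp_force: 14.7
[ 0.54855945 -0.18318881  0.08410337] [ 0.6259361  -0.11127072 -0.39325014] [ 0.01 -0.08  0.41]
250 ...............kkkkkkkkkkkkkkkkkkkkkkk.#####..kk......................
251 .............kkkkkkkkkkkkkkkkkkkkkkkk.#####...........................
252 ............kkkkkkkkkkkkkkkkkkkkkkkk.#####............................
253 .....##....kkkkkkkkkkkkkkkkkkkkkkkk.#####.............................
254 .........kk.kkkkkkkkkkkkkkkkkkkkkk.#####..............................
255 ..#.k.......kkkk.kkkkkkkkkkkkkkkk.#####...............................
256 .#................kkkkkkkkkkkkk.######................................
257 #...................kkkkkkkkkkk####
[... 3385 characters left out ...]
.........................
303 ............................wwwwwwwww...wwww..........................
304 ..............................wwwwwwwww.wwwwww........................
305 ...............................wwwwwwwwwwwwwwww.......................
306 .................................wwwwwww.wwwwwwww.....................
307 ..................................wwwwww...wwwwwwww...................
308 ....................................wwwwww...wwwwwww..................
309 .....................................wwwwww...wwwwwwww................
310 .......................................wwwww....wwwwwwww..............
311 .........................................wwwww...wwwwwwww.............
```

```bash
python3 - <<'E'
from h import *
th=np.linspace(0,2*np.pi,60)
def sil(c,z,r): 
    P=proj("scene",np.c_[c[0]+r*np.cos(th),c[1]+r*np.sin(th),np.full(60,z)]); return P[:,0].min().round(1),P[:,0].max().round(1),P[:,1].max().round(1)
h=(.5563,-.2265)
print("home cap z90",sil(h,.088,.017),"seen 381-392.5;  body",sil(h,.03,.022),sil(h,.006,.02),"seen left 377.5, bottom ~296.5")
for s in((.5482,-.1805),(.5486,-.1832)):
    print("held",s,sil(s,.065,.022),sil(s,.05,.02),"seen right ~377, bottom ~278.7")
# initial loose shaker silhouettes, standing
im=cv2.imread("pics/scene0.png"); g=cv2.cvtColor(im,cv2.COLOR_BGR2HSV)[252:288,288:320]
for y in range(0,36,2): print(252+y,''.join('#' if a[1]<110 and a[2]>75 else '.' for a in g[y]))
print("loose",sil((.434,-.0475),.03,.022),sil((.434,-.0475),.0,.02))
E
```

```text
home cap z90 (np.float64(378.7), np.float64(391.9), np.float64(282.0)) seen 381-392.5;  body (np.float64(374.4), np.float64(390.9), np.float64(296.1)) (np.float64(374.2), np.float64(388.9), np.float64(300.4)) seen left 377.5, bottom ~296.5
held (0.5482, -0.1805) (np.float64(361.2), np.float64(377.7), np.float64(279.2)) (np.float64(361.4), np.float64(376.3), np.float64(281.9)) seen right ~377, bottom ~278.7
held (0.5486, -0.1832) (np.float64(362.0), np.float64(378.6), np.float64(279.8)) (np.float64(362.3), np.float64(377.2), np.float64(282.4)) seen right ~377, bottom ~278.7
252 ................................
254 ................................
256 .............#########..........
258 ...........#############........
260 ..........###############.......
262 ..........###############.......
264 ..........##############........
266 ..........##############........
268 .........################.......
270 .........################.......
272 .........################.......
274 .........################.......
276 ..........###############.......
278 ..........##############........
280 ...........############.........
282 ............##########..........
284 ................................
286 ................................
loose (np.float64(296.3), np.float64(312.4), np.float64(278.7)) (np.float64(297.2), np.float64(311.5), np.float64(284.4))
```

```bash
python3 -m pendant '[0,0,0.4,0,0,0,0.8,0,0,0,1.2,0,0,0,1.5,0,0,0,1.8,0,0,0,2.1,0,0,0,2.4,0,0,0,2.4,0]'; python3 - <<'E'
from h import *
o=arm.get_obs();print(o["position"],o["ft_force"],o["torque"])
E
```

```text
t: 30.7
position: [0.5482, -0.1832, 0.0599]
tool_rot: [0.64, 0.768, -0.003, -0.003]
ft_force: [-0.4, 1.1, -1.0]
opening: 0.0393
grasp_force: 14.7
[ 0.54822709 -0.18317817  0.05987439] [-0.36571523  1.07011551 -1.03324755] [-0.04134931  0.00053696 -0.03291123]
```

No contact; the shaker's foot is inside the bay walls. Continue to the floor (TCP about 0.043).

```bash
python3 -m pendant '[0,0,0.3,0,0,0,0.6,0,0,0,0.9,0,0,0,1.2,0,0,0,1.5,0,0,0,1.7,0,0,0,1.8,0,0,0,1.8,0]'; python3 - <<'E'
from h import *
o=arm.get_obs();print(o["position"],o["ft_force"],o["torque"])
E
```

```text
t: 31.7
position: [0.5483, -0.1832, 0.043]
tool_rot: [0.64, 0.768, -0.003, -0.003]
ft_force: [-1.7, 0.3, 7.1]
opening: 0.0393
grasp_force: 15.4
[ 0.54829456 -0.1832242   0.04303159] [-1.71828185  0.30991109  7.07836414] [0.0205725  0.45991356 0.00444765]
```

```bash
python3 -m pendant '[0,0,-0.1,0,0,0,-0.1,0,0,0,-0.1,0,0,0,-0.1,0,0,0,-1,0,0,0,-3,0,0,0,-6.5,0,0,0,-11,0]' -1; python3 -m pendant '[4,-2,-2,0,8,-4,-3,0,12,-6,-3,0,16,-8,-3,0,20,-9,-3,0,25,-10,-3,0,30,-11,-3,0,30,-11,-3,0]'; python3 - <<'E'
from h import *
o=arm.get_obs();print(o["position"],o["ft_force"])
im=arm.camera("top");cv2.imwrite("pics/f_t.png",im);s=arm.camera("scene");cv2.imwrite("pics/f_s.png",s)
for n,I,(x0,y0,x1,y1) in(("scene",s,(345,230,435,308)),("top",im,(375,180,450,225))):
  h=cv2.cvtColor(I[y0:y1,x0:x1],cv2.COLOR_BGR2HSV); print(n,x0)
  for y in range(0,y1-y0,2): print(y0+y,''.join('#' if a[1]<85 and a[2]>75 else ('Y' if 18<=a[0]<=30 and a[1]>200 and a[2]>60 else('w' if a[2]>150 else '.')) for a in h[y]))
s0=cv2.imread("pics/scene0.png")
for nm,(a,b,c,d) in(("mug",(365,200,405,245)),("bowl",(335,185,362,215))): print(nm,np.abs(s0[b:d,a:c].astype(int)-s[b:d,a:c]).mean())
E
```

```text
t: 32.7
position: [0.5485, -0.1831, 0.1531]
tool_rot: [0.64, 0.769, -0.003, -0.004]
ft_force: [0.1, 0.0, -1.1]
opening: 0.0882
grasp_force: 0.0
t: 33.7
position: [0.386, 0.0961, 0.1842]
tool_rot: [0.636, 0.771, -0.001, -0.003]
ft_force: [0.5, -0.5, 0.8]
opening: 0.0878
grasp_force: 0.0
[0.3859511  0.09614179 0.18419522] [ 0.51577801 -0.46718879  0.80042942]
scene 345
230 ........................#######################.......####................................
232 ........................#################################.................................
234 ........................###############################...................................
236 .........................####################.............................................
238 ..........................##################..............................................
240 ............................###############...............................................
242 .................................######...................................................
244 .............................................................
[... 4168 characters left out ...]
www...........
210 .....ww##############################w.......wwwwwwwwwwww##www.............
212 ......w##################w#####w#www##w...wwwwwwwww..ww....................
214 ......www#####w####wwww#wwwwwww#######w..ww................................
216 .......wwwwww##wwwwww#####ww##www..........................................
218 .......www#####ww###ww.....................................................
220 ......##ww.................................................................
222 ...........................................................................
224 ...........................................................................
mug 1.825925925925926
bowl 1.5827160493827162
```

The images show the box home between the cheeks and both shakers upright in the low bay. The mug and bowl regions are unchanged, and the hand is clear.

```bash
python3 -m pendant '[0,0,0,0,0,0,0,0,0,0,0,0,0,0,0,0,0,0,0,0,0,0,0,0,0,0,0,0,0,0,0,0]'; python3 -c "
from station import arm
print(arm.hand_in())"
```

```text
t: 34.8
position: [0.3869, 0.092, 0.1834]
tool_rot: [0.64, 0.769, -0.003, -0.003]
ft_force: [-0.7, -0.0, 1.2]
opening: 0.0881
grasp_force: 0.0
the job is handed in; nothing more can be done
None
```

I handed the job in at about 35 s: the tea box stands home between the caddy's cheeks, the loose shaker is in the low bay beside the other, and the mug and bowl are unmoved; the hand-in gave no verdict.

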